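Knock home the locking pin of a preserving jar

ROBOT

A 7-joint arm with a two-finger parallel gripper is mounted at the origin on the work surface. World frame = base frame: x ahead of the robot, y to its left, z up, the work surface at z = 0. Lengths are in m, angles in rad, forces in N, time in s.
With the tool pointing down it reaches from about 0.425 to 0.825 m from the base axis. Payload 3.6 kg.
Tool frame: the origin (TCP) lies midway between the tips of the shut fingers; the grasp point (between the pads) lies behind it (ctrl.tcp_to_grasp is the z of the grasp point in the tool frame, in m); z points along the fingers, y is the line along which they close (so a half turn about z gives the same grasp; the last joint's range is limited). The gripper opens to 93 mm and grips with 3 to 60 N. Pads are 15 mm wide; open, the fingers measure 128 mm over their backs; the gripper's body (75 mm by 188 mm) begins 65 mm behind the grasp point.
Start: joints at [-1.304, 0.615, -0.013, 1.423, 0.008, 1.103, -0.04], TCP at [0.188, 0.622, 0.219] pointing down, gripper open.
Joint ranges: [-3.12, 3.12], [-0.3, 2.06], [-1.34, 1.32], [0.26, 2.42], [-1.36, 4.5], [0.01, 1.98], [-2.84, 2.84]. Speed limits (rad/s): [2.79, 2.79, 3.14, 3.14, 3.14, 3.14, 3.14].

INTERFACE

Orientations are given as [roll, pitch, yaw] about the fixed x, y, z axes, in that order (R = Rz(yaw) Ry(pitch) Rx(roll)).
In Python, from workcell import ctrl gives the robot as it stands. The module is installed in compiled form; this text tells all that it offers.
- The arm moves only by the tool play_rows, never from a script. Its argument "increments" is a list of rows, each a list of 3 entries, a list of its own where there are three numbers: the finger opening in mm, from 0 to 93, then the shift along the tool's x, y, z scaled (see below), then the turn about the tool's z scaled (see below). A call has 1 to 20 rows; each row is the pose to reach, as a shift and turn from the pose commanded when the call began, along the tool's axes at that moment; what a row does not reach only later rows make up. The controller multiplies each number of a shift by 0.15 m and each number of a turn by 45 degrees. A row lasts 1/10 s, in which the tool goes at most 50 mm and 8.59 degrees, less where a joint would pass 70% of its speed; a pose out of reach is approached as far as the arm can. A call with a number of a shift or a turn outside -1 to 1 is refused whole. A call with a gripper value outside its range is refused whole. The fingers move at their own pace and stop on an object; "grip_force" is the grip in N (left out, the last holds). Time passes only in rows, so rows that repeat a pose let the fingers close. It gives the time, the measured TCP pose, the force, the opening and the grip force at its end, in the units of the state.
- ctrl.get_obs(): the state, without advancing time (a new reading comes with each control period).
- ctrl.get_image(name): name is "side" or "top" or "wrist"; returns the picture (420x560x3 uint8, red, green, blue); there is no depth.
- ctrl.get_calibration(name): a dict with "mtx" (3x3 intrinsics, pixels), "dist" ([k1, k2, p1, p2, k3] as OpenCV has them; the pictures are not rectified), "T" (4x4, takes a point from camera to world coordinates). Camera axes: x right, y up, looking along -z (the intrinsics and any distortion apply to the point x, -y, -z); pixel columns grow to the right and rows downward; lengths in m; the calibration is good to about 2 mm. A picture is of the moment at which its call begins: read the wrist's pose just before it. get_calibration takes no time and is no camera call; for the wrist camera it gives the pose at the moment of the call.
- ctrl.sign_off(): hands the job in; it is judged then, once.
The state is a dict: "t": time; "q": joint angles; "qd": joint speeds; "joint_efforts": joint torques, N m; "position": TCP position; "ee_rot": TCP orientation; "ft_force": force on the tool from outside, world axes, zero at the start; "ft_torque": the same for the moment, N m; "opening": finger opening in m; "finger_force": force on a finger pad.
Only numpy, scipy, OpenCV 4.12 (cv2) and the standard library are available. Lean on these libraries where they do the work, as an engineer would, in place of code of your own. Each camera call takes 0.05 s, during which the arm holds its last target. There are 200 camera calls.

TASK

The jar of orange peel under the wire shelf is not sealed yet: take the mallet out of its wooden cradle and, holding it by its handle, knock the sprung steel pin in the jar's stopper fully down with the mallet's head, by brisk blows and not a slow push, without the robot itself touching the pin. Then leave the mallet lying or standing at rest with its head on the chopping board, and do not disturb the mortar, the pepper mill or the spice jar.

Things in the scene. Friction and masses are not known exactly. Their poses are not given: they have to be found in the camera images.
- mallet: kitchen mallet, 0.4 kg: aluminium block head 52 x 52 mm, 56 mm tall, dark wooden handle 20 mm wide (y), 22 mm high (z). Origin at the head's centre; the handle runs along -x from -26 to -196 mm, level with it. Striking faces are +z and -z, 28 mm from the origin. It starts standing on its head on the table (z up), and balances on its head alone, handle off the ground.
- mallet_head: the aluminium head block of the mallet, same origin and axes as the mallet
- grip (a point): point on the centre line of the mallet's handle, 105 mm from the head's centre
- cradle: fixed light wooden block 70 mm wide (y), 60 mm tall, with a 26 mm wide slot from above; the mallet's handle lies in it, sunk 21 mm below the top, too deep for fingers. Origin: the spot on the table under the head's centre at the start; the block spans x = -32 to -212 mm. The head stands free in front of it; the mallet comes out straight up.
- board: fixed wooden chopping board 320 x 200 x 18 mm (x, y, z), clear; origin at the centre of its underside on the table, its top 18 mm up
- riser: fixed wire shelf, jar fixed below it. Origin on the table under the jar's axis. Deck x = -44 to 114 mm, y = -122 to 122 mm, underside 218 mm and top 228 mm up; four 8 mm legs at x = -40 and 110, y = +-118 mm; open at -x, towards the robot. Jar 90 mm wide, its wooden stopper 82 mm wide, stopper top 98 mm up.
- pin_top (a point): centre of the top face of the round steel cap, 22 mm across and 8 mm thick, of the sprung pin in the middle of the jar's stopper: 124 mm above the table when the pin is fully up, 106 mm when fully home.
- pin (a joint): how far the pin is pressed down: 0 = fully up, 0.018 m = fully home. Stiff: some 9 to 12 N to move it; it stays where it is left.
- mortar: bystander: grey stone mortar, 110 mm wide, 70 mm tall, origin at the centre of its underside
- mill: bystander: dark wooden pepper mill, 54 mm wide, 163 mm tall, origin at the centre of its underside
- spice: bystander: amber spice jar, 48 mm wide, 85 mm tall, on the wire shelf, origin at the centre of its underside
Not all that is in view belongs to the job. Leave any turquoise or yellow look-alike of the mallet alone.

How it is judged:
On the way:
1. the mallet's head strikes the pin with a blow (pin driven faster than 0.05 m/s) while the gripper is on the handle, at least 50 mm from the head's centre (contact force between mallet_head and pin above 2 N and velocity of joint pin above 0.05 m/s and x of the grasp point in the frame of mallet below -0.05 m and contact force between the fingers and mallet above 1 N).
At the end, for the whole second after the job is handed in: The pin is down to within 2.5 mm of fully home and the mallet lies or stands at rest with its head on the chopping board (head centre over the board and less than 37 mm above its top) (value of joint pin above 0.0155 m and x of mallet_head in the frame of board between -0.16 and 0.16 m and y of mallet_head in the frame of board between -0.1 and 0.1 m and z of mallet_head in the frame of board below 0.055 m and contact force between mallet and board above 1 N and linear speed of mallet below 0.02 m/s); the robot touches nothing.
It fails at once if the robot itself touches the pin (contact force between any of the fingers, the arm and pin above 0.5 N).
It fails at once if mortar, pepper mill or spice jar moved by more than 30 mm (distance of any of mortar, mill, spice from where it was at the start of the episode above 0.03 m).
It also fails if it takes over 72 s, if anything falls off the work surface, if the arm or the gripper's body presses on something with over 40 N, if the wrist force passes 120 N, or if a joint passes its speed limit or range.

## Working session

There is one attempt and no reset: what is moved stays moved. The work goes in short steps, Python scripts to look and compute and a tool call to move; the robot and the scene stay as the last step left them, time stands still between calls to the robot, and variables do not carry over. Pictures are saved under pics/ and viewed, at most 10 in all, crops included, and the job is handed in when it is done.

Besides the shell and the picture viewer there is one more tool, called after "Request:" in YAML: its name, and indented under it one key for each argument. play_rows: Moves the arm, as the interface text tells. Shifts and turns lie within -1 to 1; 1 stands for 0.15 m of shift or 45 degrees of turn. Its arguments: {"type":"object","properties":{"increments":{"type":"array"},"grip_force":{"type":"number"}},"required":["increments"]}

```bash
mkdir -p pics; python3 - <<'E'
from workcell import ctrl
import cv2,numpy as np
for n in("top","side"):
    cv2.imwrite(f"pics/{n}0.png",ctrl.get_image(n)[:,:,::-1])
    c=ctrl.get_calibration(n);print(n,np.round(c["mtx"],1).tolist(),np.round(c["dist"],3),np.round(c["T"],3).tolist())
o=ctrl.get_obs();print(o,ctrl.tcp_to_grasp)
E
```

```text
top [[448.0, 0.0, 277.1], [0.0, 448.0, 205.2], [0.0, 0.0, 1.0]] [-0.118  0.     0.     0.     0.   ] [[-0.017, 0.991, -0.129, 0.348], [-1.0, -0.015, 0.014, 0.081], [0.012, 0.13, 0.992, 1.584], [0.0, 0.0, 0.0, 1.0]]
side [[538.4, 0.0, 271.2], [0.0, 538.4, 201.9], [0.0, 0.0, 1.0]] [-0.014  0.     0.     0.     0.   ] [[0.743, 0.316, -0.59, -0.282], [-0.669, 0.38, -0.639, -0.815], [0.022, 0.869, 0.494, 0.849], [0.0, 0.0, 0.0, 1.0]]
{'t': 0.1, 'q': array([-1.30449614,  0.61580851, -0.01262943,  1.42473574,  0.0081216 ,
        1.10343066, -0.04040605]), 'qd': array([ 8.94581052e-05, -2.09017585e-03, -2.68822542e-04, -4.16227950e-03,
       -5.89647130e-04, -1.94271650e-03, -6.36326151e-04]), 'joint_efforts': array([ 1.43189187e-03, -4.60044694e+01,  2.10086759e-01, -1.66247499e+01,
       -6.11271383e-02,  1.69111148e-02,  9.13504800e-05]), 'position': array([0.18739213, 0.62164688, 0.21760705]), 'ee_rot': array([-3.13926127e+00,  4.14002116e-05,  2.84887223e+00]), 'ft_force': array([-0.90229443,  0.12748537,  0.45631591]), 'ft_torque': array([0.05094128, 0.04430832, 0.02867977]), 'finger_force': 0.0, 'opening': 0.09253918904555161} -0.0188
```

View pics/top0.png

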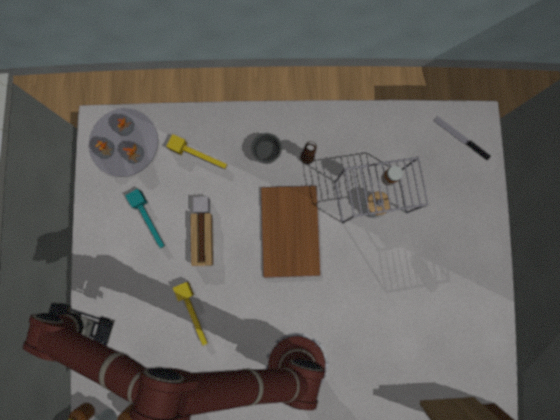

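View pics/side0.png

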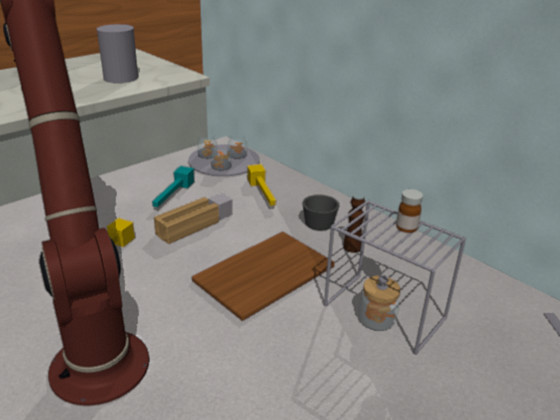

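The top view shows the mallet head at (199,203) with its cradle below, the board centre at about (290,231), the riser deck around (365,187), and the jar at (377,203). In the side view the jar stopper is at about (381,288).

```bash
cat > h.py <<'E'
import cv2,numpy as np
from workcell import ctrl
F=np.diag([1,-1,-1.])
def px2w(n,uv,z):
    c=ctrl.get_calibration(n);T=c["T"]
    p=cv2.undistortPoints(np.array(uv,float).reshape(-1,1,2),c["mtx"],c["dist"]).reshape(-1,2)
    d=(T[:3,:3]@F@np.c_[p,np.ones(len(p))].T).T
    o=T[:3,3];return o+d*((np.broadcast_to(z,len(p))-o[2])/d[:,2])[:,None]
def w2px(n,P):
    c=ctrl.get_calibration(n);T=c["T"];R=F@T[:3,:3].T
    return cv2.projectPoints(np.array(P,float).reshape(-1,1,3),cv2.Rodrigues(R)[0],-R@T[:3,3],c["mtx"],c["dist"])[0].reshape(-1,2)
E
python3 - <<'E'
import cv2
a=cv2.imread("pics/top0.png");b=cv2.imread("pics/side0.png")
l=cv2.resize(a[140:290,180:330],(600,600),interpolation=cv2.INTER_CUBIC)
r=cv2.resize(a[140:230,295:435],(784,504),interpolation=cv2.INTER_CUBIC)
s=cv2.resize(b[180:355,310:480],(583,600),interpolation=cv2.INTER_CUBIC)
cv2.imwrite("pics/c1.png",l);cv2.imwrite("pics/c2.png",r);cv2.imwrite("pics/c3.png",s)
E
```

```text
(no output)
```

View pics/c1.png

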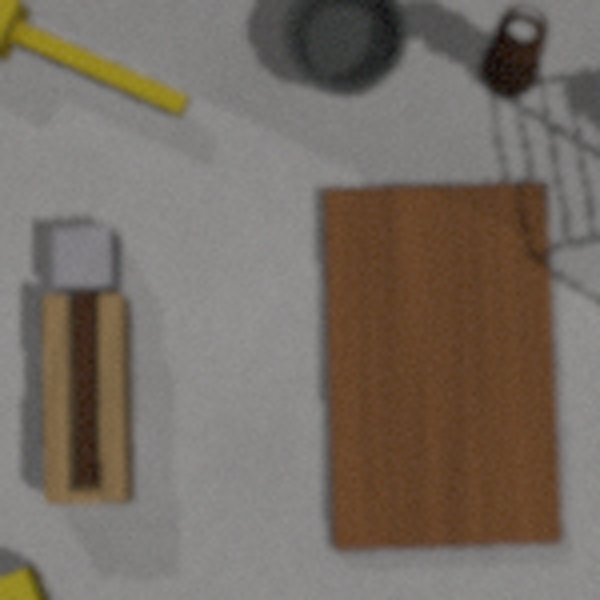

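View pics/c2.png

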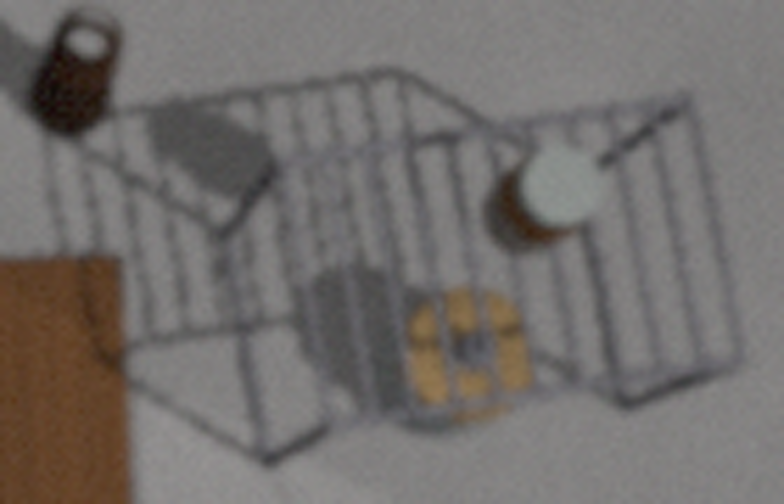

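View pics/c3.png

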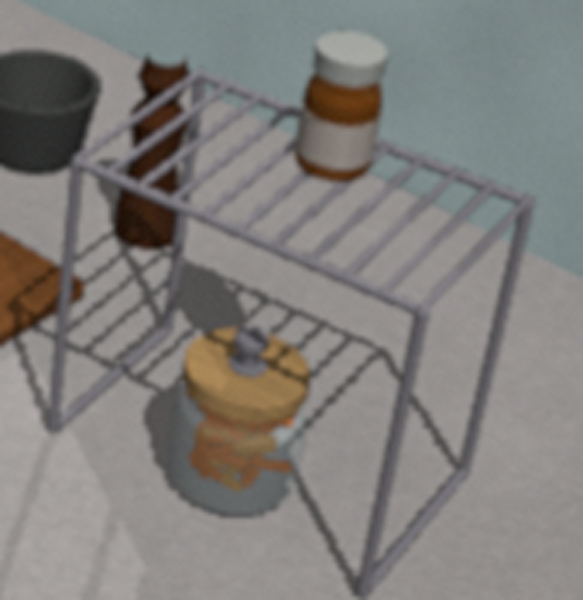

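```bash
python3 - <<'E'
from h import *
np.set_printoptions(precision=4,suppress=True)
c1=lambda p:np.array(p)/4+[180,140]-.4
c2=lambda p:np.array(p)/5.6+[295,140]-.4
c3=lambda p:np.array(p)/3.43+[310,180]-.4
hd=px2w("top",c1([(53,225),(112,225),(115,290),(53,290)]),.056);print("head",hd[:,:2].tolist(),hd.mean(0))
cr=px2w("top",c1([(44,294),(127,294),(131,500),(46,502)]),.06);print("cradle",cr[:,:2].tolist(),cr.mean(0))
bd=px2w("top",c1([(322,188),(545,184),(560,542),(334,547)]),.018);print("board",bd[:,:2].tolist(),bd.mean(0))
dk=px2w("top",c2([(283,160),(690,98),(743,362),(330,425)]),.228);print("deck",dk[:,:2].tolist(),dk.mean(0))
ft=px2w("top",c2([(268,460),(628,403)]),.004);print("feet",ft)
print("pin top",px2w("top",c2([(470,347)]),.122),"side",px2w("side",c3([(250,338)]),.124))
for n,c in(("cr",cr),("bd",bd),("dk",dk)):
    e=(c[0]+c[1]-c[2]-c[3])/2;print(n,"xaxis yaw",np.degrees(np.arctan2(e[1],e[0])),np.linalg.norm(e),np.linalg.norm((c[0]+c[3]-c[1]-c[2])/2))
fs=px2w("side",c3([(57,425),(365,590),(467,468)]),.004);print("feet side",fs)
ds=px2w("side",c3([(80,158),(420,312),(531,203),(200,77)]),.226);print("deck side",ds,ds.mean(0))
print("mortar",px2w("top",c1([(350,40)]),.07),"mill",px2w("top",c1([(525,25)]),.163),"spice",px2w("top",c2([(565,185)]),.313))
E
```

```text
head [[0.58478016597734, 0.3500399098431101], [0.583970698509836, 0.29883055645563783], [0.5274504392265429, 0.29604568142974946], [0.5282399123262773, 0.3495980477103529]] [0.5561 0.3236 0.056 ]
cradle [[0.5244296502125356, 0.35663731153808154], [0.5233802873064961, 0.2851579189523773], [0.3480112123818351, 0.28181836788452597], [0.3471500608002646, 0.35407360186507236]] [0.4357 0.3194 0.06  ]
board [[0.6201168465736835, 0.11801896739809628], [0.62085916725246, -0.07997282885656169], [0.305754733267429, -0.0845867797958582], [0.30501659545497184, 0.1115132168922722]] [0.4629 0.0162 0.018 ]
deck [[0.6379739406557162, -0.15122104784257895], [0.6713991612173499, -0.384042782304879], [0.521243750682718, -0.4049806628229903], [0.490020180139587, -0.1715553974955405]] [ 0.5802 -0.2779  0.228 ]
feet [[ 0.4917 -0.1727  0.004 ]
 [ 0.5244 -0.4074  0.004 ]]
pin top [[ 0.5462 -0.277   0.122 ]] side [[ 0.5444 -0.2861  0.124 ]]
cr xaxis yaw 0.9590291193175308 0.17634903525820375 0.07186737489577973
bd xaxis yaw 1.0108554759945296 0.3151513893698297 0.19704728685153589
dk xaxis yaw 7.882304975566762 0.15047630614806604 0.2353538458386916
feet side [[ 0.4984 -0.1721  0.004 ]
 [ 0.5298 -0.4065  0.004 ]
 [ 0.679  -0.3857  0.004 ]]
deck side [[ 0.4949 -0.1733  0.226 ]
 [ 0.521  -0.4084  0.226 ]
 [ 0.6711 -0.3896  0.226 ]
 [ 0.6366 -0.1556  0.226 ]] [ 0.5809 -0.2817  0.226 ]
mortar [[0.741 0.091 0.07 ]] mill [[ 0.7277 -0.0526  0.163 ]] spice [[ 0.605  -0.2848  0.313 ]]
```

The pin comes out at about (0.546, -0.283) in both views and from the deck geometry. The mallet head is at about (0.557, 0.322), the board centre at (0.463, 0.016), and the riser yaw is about 7.9°. The handle is sunk in the slot, so the plan is:

1. Lift the mallet by its head.
2. Stand it on the board.
3. Regrip it by the handle and strike.

Request:
play_rows:
  increments:
    - [93,[-0.98,-0.4,0],-0.39]
    - [93,[-0.98,-0.4,0],-0.39]
    - [93,[-0.98,-0.4,0],-0.39]
    - [93,[-0.98,-0.4,0],-0.39]
    - [93,[-0.98,-0.4,0],-0.39]
  grip_force: 60

```text
t: 0.6
position: [0.3137, 0.5202, 0.2183]
ee_rot: [-3.14, 0.001, -3.134]
ft_force: [0.2, 0.8, -0.2]
opening: 0.093
finger_force: 0.0
```

```bash
cat > go.py <<'E'
import sys,numpy as np
from workcell import ctrl
from scipy.spatial.transform import Rotation as R
# usage: go.py gx gy gz yawdeg : grasp-point goal in world -> scaled tool shift & turn
g=np.array(list(map(float,sys.argv[1:4])));yaw=float(sys.argv[4])
o=ctrl.get_obs();r=R.from_euler("xyz",o["ee_rot"])
p=o["position"]+r.apply([0,0,ctrl.tcp_to_grasp])
y=np.degrees(o["ee_rot"][2]);t=-((yaw-y+180)%360-180)
print("t",o["t"],"grasp",np.round(p,4),"rpy",np.round(np.degrees(o["ee_rot"]),2),"open",round(o["opening"],4),"ff",o["finger_force"],"F",np.round(o["ft_force"],1),"q7",round(o["q"][6],2))
print("shift",np.round(r.inv().apply(g-p)/.15,3),"turn",round(t/45,3))
E
python3 go.py .557 .322 .15 181
```

```text
t 0.6 grasp [0.3137 0.5202 0.2371] rpy [-1.7991e+02  3.0000e-02 -1.7957e+02] open 0.093 ff 0.0 F [ 0.2  0.8 -0.2] q7 0.46
shift [-1.612 -1.333  0.584] turn -0.013
```

Request:
play_rows:
  increments:
    - [93,[-0.8,-0.67,0],-0.013]
    - [93,[-0.8,-0.67,0],-0.013]
    - [93,[-0.8,-0.67,0],-0.013]
    - [93,[-0.8,-0.67,0],-0.013]

```text
t: 1.0
position: [0.4378, 0.4187, 0.2182]
ee_rot: [-3.138, 0.003, -3.127]
ft_force: [-0.0, 0.3, -0.0]
opening: 0.093
finger_force: 0.0
```

Request:
play_rows:
  increments:
    - [93,[-0.8,-0.67,0.3],0]
    - [93,[-0.8,-0.67,0.3],0]
    - [93,[-0.8,-0.67,0.3],0]
    - [93,[-0.8,-0.67,0.3],0]
    - [93,[-0.8,-0.67,0.3],0]
    - [93,[-0.8,-0.67,0.3],0]

```text
t: 1.6
position: [0.5524, 0.3295, 0.1736]
ee_rot: [3.139, -0.002, -3.114]
ft_force: [-0.4, 0.7, -0.4]
opening: 0.0927
finger_force: 0.0
```

```bash
python3 go.py .557 .322 .036 181; python3 - <<'E'
from h import *
cv2.imwrite("pics/w1.png",ctrl.get_image("wrist")[:,:,::-1])
print(w2px("wrist",[[.557+a,.322+b,.056] for a,b in((.026,.026),(.026,-.026),(-.026,-.026),(-.026,.026))]))
E
```

```text
t 1.6 grasp [0.5524 0.3295 0.1924] rpy [ 1.7985e+02 -1.2000e-01 -1.7841e+02] open 0.0927 ff 0.0 F [-0.4  0.7 -0.4] q7 0.98
shift [-0.031 -0.054  1.043] turn 0.013
[[298.50595661 240.81368273]
 [241.44494399 239.25658299]
 [241.32053481 183.04436328]
 [301.25692669 184.76056627]]
```

View pics/w1.png

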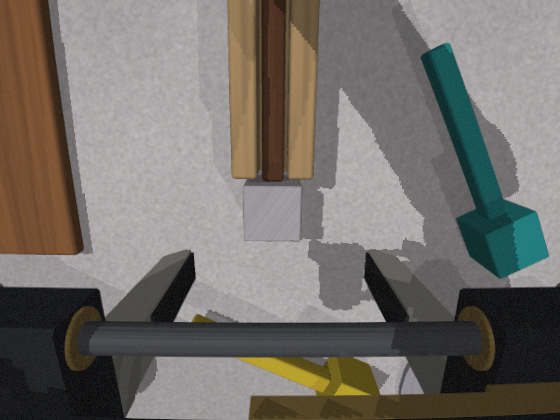

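The wrist view shows the head's top face at columns 244–301 and rows 182–241. That is within about 2 px of the prediction, so I take y as about 0.324. Descending.

Request:
play_rows:
  increments:
    - [93,[-0.03,-0.04,0.4],0.01]
    - [93,[-0.03,-0.04,0.4],0.01]
    - [93,[-0.03,-0.04,0.8],0.01]
    - [93,[-0.03,-0.04,0.8],0.01]
    - [93,[-0.03,-0.04,0.8],0.01]
    - [93,[-0.03,-0.04,0.8],0.01]

```text
t: 2.25
position: [0.56, 0.3216, 0.0557]
ee_rot: [3.14, 0.002, -3.125]
ft_force: [0.7, 0.6, 0.6]
opening: 0.0933
finger_force: 0.0
```

```bash
python3 go.py .557 .324 .036 181.3
```

```text
t 2.25 grasp [0.56   0.3216 0.0745] rpy [ 1.7989e+02  1.3000e-01 -1.7903e+02] open 0.0933 ff 0.0 F [0.7 0.6 0.6] q7 0.97
shift [0.02  0.016 0.256] turn -0.007
```

Request:
play_rows:
  increments:
    - [93,[0.02,0.015,0.26],0]
    - [93,[0.02,0.015,0.26],0]
    - [93,[0.02,0.015,0.26],0]
    - [93,[0.02,0.015,0.26],0]
    - [0,[0.02,0.015,0.26],0]
    - [0,[0.02,0.015,0.26],0]
    - [0,[0.02,0.015,0.26],0]
    - [0,[0.02,0.015,0.26],0]
    - [0,[0.02,0.015,0.26],0]
    - [0,[0.02,0.015,0.26],0]
    - [0,[0.02,0.015,0.26],0]
    - [0,[0.02,0.015,0.26],0]
  grip_force: 60

```text
t: 3.45
position: [0.5563, 0.3227, 0.0146]
ee_rot: [3.141, 0.0, -3.125]
ft_force: [0.3, 1.0, -0.5]
opening: 0.0519
finger_force: 60.0
```

```bash
python3 go.py .557 .324 .17 181.3
```

```text
t 3.45 grasp [0.5563 0.3227 0.0334] rpy [ 1.7997e+02  1.0000e-02 -1.7908e+02] open 0.0519 ff 59.99576926231384 F [ 0.3  1.  -0.5] q7 0.96
shift [-0.005  0.009 -0.911] turn -0.008
```

Request:
play_rows:
  increments:
    - [0,[0,0,-0.15],0]
    - [0,[0,0,-0.3],0]
    - [0,[0,0,-0.5],0]
    - [0,[0,0,-0.7],0]
    - [0,[0,0,-0.9],0]
    - [0,[0,0,-0.9],0]
    - [0,[0,0,-0.9],0]

```text
t: 4.15
position: [0.5555, 0.3215, 0.1483]
ee_rot: [-3.14, -0.002, -3.126]
ft_force: [-0.4, -1.0, -4.6]
opening: 0.0516
finger_force: 60.0
```

```bash
python3 go.py .57 .016 .17 181
```

```text
t 4.15 grasp [0.5555 0.3215 0.1671] rpy [-1.7991e+02 -1.1000e-01 -1.7910e+02] open 0.0516 ff 59.99372363090515 F [-0.4 -1.  -4.6] q7 0.98
shift [-0.064 -2.038 -0.016] turn -0.002
```

Request:
play_rows:
  increments:
    - [0,[0,-0.2,0],0]
    - [0,[0,-0.4,0],0]
    - [0,[-0.03,-0.6,0],0]
    - [0,[-0.03,-0.8,0],0]
    - [0,[-0.03,-1,0],0]

```text
t: 4.65
position: [0.5612, 0.1702, 0.1464]
ee_rot: [-3.139, -0.006, -3.126]
ft_force: [-0.3, -1.2, -4.1]
opening: 0.0517
finger_force: 60.0
```

Request:
play_rows:
  increments:
    - [0,[0,-0.25,0],0]
    - [0,[0,-0.5,0],0]
    - [0,[-0.03,-0.75,0],0]
    - [0,[-0.03,-1,0],0]
    - [0,[-0.03,-1,0],0]
    - [0,[-0.03,-1,0],0]
    - [0,[-0.03,-1,0],0]

```text
t: 5.35
position: [0.5688, 0.0239, 0.1478]
ee_rot: [3.14, -0.004, -3.124]
ft_force: [0.4, -0.4, -3.6]
opening: 0.0517
finger_force: 60.0
```

```bash
python3 go.py .57 .016 .0535 181
```

```text
t 5.35 grasp [0.5688 0.0239 0.1666] rpy [ 179.93   -0.22 -178.99] open 0.0517 ff 59.994104504585266 F [ 0.4 -0.4 -3.6] q7 1.45
shift [-0.01  -0.053  0.754] turn 0.0
```

Request:
play_rows:
  increments:
    - [0,[0,-0.03,0.25],0]
    - [0,[0,-0.05,0.5],0]
    - [0,[0,-0.05,0.65],0]
    - [0,[0,-0.05,0.72],0]
    - [0,[0,-0.05,0.75],0]
    - [0,[0,-0.05,0.76],0]
    - [0,[0,-0.05,0.765],0]
    - [0,[0,-0.05,0.765],0]

```text
t: 6.15
position: [0.5711, 0.0151, 0.036]
ee_rot: [3.142, 0.002, -3.126]
ft_force: [0.7, -0.9, -3.9]
opening: 0.0521
finger_force: 60.0
```

```bash
python3 go.py .57 .016 .0514 181
```

```text
t 6.15 grasp [0.571  0.0151 0.0548] rpy [ 1.8000e+02  1.3000e-01 -1.7908e+02] open 0.0521 ff 59.993818402290344 F [ 0.7 -0.9 -3.9] q7 1.44
shift [0.007 0.006 0.023] turn -0.002
```

Lowering the last few millimetres, then opening and rising.

Request:
play_rows:
  increments:
    - [0,[0,0,0.015],0]
    - [0,[0,0,0.025],0]
    - [0,[0,0,0.03],0]
    - [0,[0,0,0.03],0]

```text
t: 6.55
position: [0.5709, 0.015, 0.0326]
ee_rot: [-3.141, 0.002, -3.126]
ft_force: [-2.8, 0.3, 7.8]
opening: 0.0514
finger_force: 60.0
```

```bash
python3 go.py .465 .015 .16 181
```

```text
t 6.55 grasp [0.5709 0.015  0.0514] rpy [-1.7999e+02  1.0000e-01 -1.7910e+02] open 0.0514 ff 59.99819576740265 F [-2.8  0.3  7.8] q7 1.44
shift [ 0.705  0.011 -0.725] turn -0.002
```

Request:
play_rows:
  increments:
    - [70,[0,0,0],0]
    - [93,[0,0,0],0]
    - [93,[0,0,0],0]
    - [93,[0,0,0],0]
    - [93,[0,0,0],0]
    - [93,[0,0,-0.25],0]
    - [93,[0,0,-0.5],0]
    - [93,[0,0,-0.75],0]
    - [93,[0.35,0,-0.75],0]
    - [93,[0.7,0,-0.75],0]
    - [93,[0.7,0,-0.75],0]
    - [93,[0.7,0,-0.75],0]

```text
t: 7.75
position: [0.4637, 0.0131, 0.1431]
ee_rot: [-3.141, -0.001, -3.125]
ft_force: [1.2, 0.1, 0.5]
opening: 0.0926
finger_force: 0.0
```

```bash
python3 go.py .466 .013 .046 181; python3 - <<'E'
from h import *
a=ctrl.get_image("side")[150:360,150:430,::-1];w=ctrl.get_image("wrist")[:,:,::-1]
cv2.imwrite("pics/p2.png",np.hstack([cv2.resize(a,(400,300)),cv2.resize(w,(400,300))]))
E
```

```text
t 7.75 grasp [0.4637 0.0132 0.1619] rpy [-1.7999e+02 -5.0000e-02 -1.7908e+02] open 0.0926 ff 0.0 F [1.2 0.1 0.5] q7 1.44
shift [-0.016 -0.001  0.773] turn -0.002
```

View pics/p2.png

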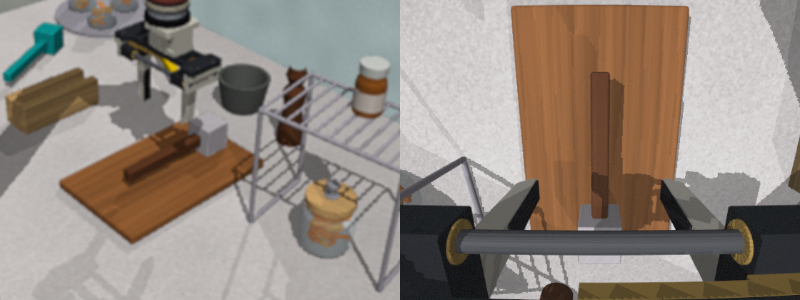

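The mallet stands upright on the board with its handle level, and the handle sits centred between the fingers. Gripping it now.

Request:
play_rows:
  increments:
    - [93,[0,0,0.25],0]
    - [93,[0,0,0.5],0]
    - [93,[-0.01,0,0.7],0]
    - [93,[-0.01,0,0.77],0]
    - [93,[-0.01,0,0.77],0]
    - [93,[-0.01,0,0.77],0]
    - [0,[-0.01,0,0.77],0]
    - [0,[-0.01,0,0.77],0]
    - [0,[-0.01,0,0.77],0]
    - [0,[-0.01,0,0.77],0]
    - [0,[-0.01,0,0.77],0]
    - [0,[-0.01,0,0.77],0]
    - [0,[-0.01,0,0.77],0]
    - [0,[-0.01,0,0.77],0]
    - [0,[-0.01,0,0.77],0]
  grip_force: 60

```text
t: 9.35
position: [0.4667, 0.0133, 0.0274]
ee_rot: [-3.142, -0.0, -3.126]
ft_force: [0.0, -1.1, 0.6]
opening: 0.0254
finger_force: 0.0
```

```bash
python3 go.py .335 .013 .174 188
```

```text
t 9.35 grasp [0.4667 0.0133 0.0462] rpy [-1.8000e+02 -1.0000e-02 -1.7909e+02] open 0.0254 ff 0.0 F [ 0.  -1.1  0.6] q7 1.41
shift [ 0.878  0.012 -0.852] turn -0.157
```

Request:
play_rows:
  increments:
    - [0,[0,0,0],0]
    - [0,[0,0,0],0]
    - [0,[0,0,0],0]
    - [0,[0,0,0],0]
    - [0,[0,0,-0.1],0]
    - [0,[0,0,-0.25],0]
    - [0,[0,0,-0.4],0]
    - [0,[0,0,-0.6],0]
    - [0,[0,0,-0.8],0]
    - [0,[0,0,-0.86],0]
    - [0,[0,0,-0.86],0]
    - [0,[0,0,-0.86],0]

```text
t: 10.55
position: [0.4651, 0.0131, 0.1549]
ee_rot: [-3.141, -0.004, -3.126]
ft_force: [-0.3, -0.5, -3.8]
opening: 0.0196
finger_force: 60.0
```

```bash
python3 go.py .335 -.31 .174 188; python3 - <<'E'
from h import *
a=ctrl.get_image("side")[100:370,100:460,::-1]
cv2.imwrite("pics/p3.png",cv2.resize(a,(800,600)))
E
```

```text
t 10.55 grasp [0.4651 0.0131 0.1737] rpy [-179.98   -0.23 -179.09] open 0.0196 ff 59.99825119972229 F [-0.3 -0.5 -3.8] q7 1.44
shift [ 9.02e-01 -2.14e+00  2.00e-03] turn -0.158
```

View pics/p3.png

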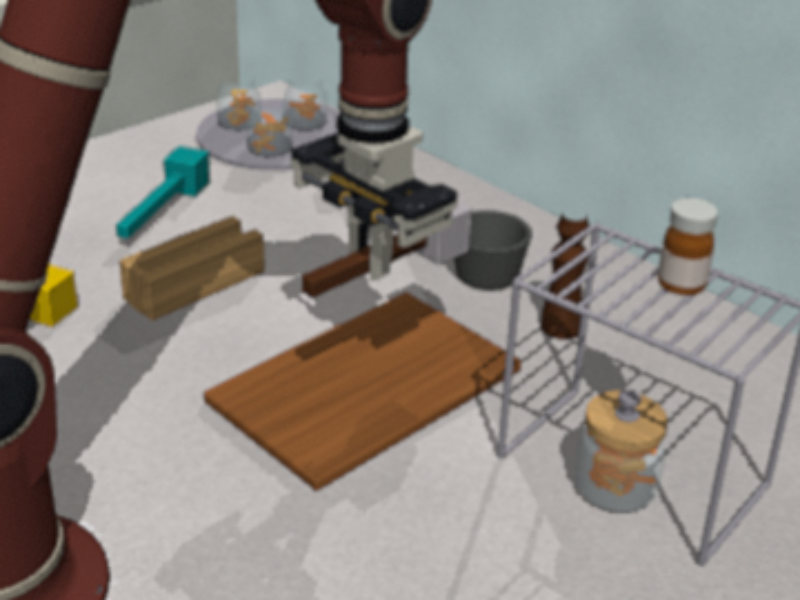

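The mallet is held level and the opening is 19.6 mm, as it should be. The straight path is blocked by the shelf leg and the inner reach limit, so I'll rise above the deck, cross, then descend in front of the shelf.

Request:
play_rows:
  increments:
    - [0,[0,0,-0.2],0]
    - [0,[0,0,-0.45],0]
    - [0,[0,0,-0.7],0]
    - [0,[0,0,-0.77],0]
    - [0,[0.1,-0.25,-0.77],-0.05]
    - [0,[0.2,-0.5,-0.77],-0.1]
    - [0,[0.3,-0.75,-0.77],-0.16]
    - [0,[0.36,-0.95,-0.77],-0.16]
    - [0,[0.36,-0.95,-0.77],-0.16]
    - [0,[0.36,-0.95,-0.77],-0.16]

```text
t: 11.6
position: [0.4136, -0.1303, 0.2698]
ee_rot: [3.14, -0.004, -3.002]
ft_force: [0.1, -0.7, -4.6]
opening: 0.0194
finger_force: 60.0
```

```bash
python3 go.py .353 -.310 .29 187.9;python3 - <<'E'
from h import *
print(w2px("side",[[.375,.0115,.1737],[.571,.015,.1737]]))
E
```

```text
t 11.6 grasp [ 0.4137 -0.1303  0.2886] rpy [ 179.89   -0.24 -172.  ] open 0.0194 ff 59.99884843826294 F [ 0.1 -0.7 -4.6] q7 1.95
shift [ 0.567 -1.13  -0.009] turn 0.002
[[237.16148458 229.94105929]
 [296.53815992 202.58400612]]
```

Request:
play_rows:
  increments:
    - [0,[0.15,-0.25,0],0]
    - [0,[0.3,-0.5,0],0]
    - [0,[0.42,-0.75,0],0]
    - [0,[0.5,-1,0],0]
    - [0,[0.5,-1,0],0]
    - [0,[0.5,-1,0],0]

```text
t: 12.2
position: [0.3621, -0.2883, 0.2705]
ee_rot: [3.139, -0.002, -3.0]
ft_force: [0.5, -0.1, -3.8]
opening: 0.0191
finger_force: 60.0
```

Request:
play_rows:
  increments:
    - [0,[0.05,-0.12,0],0]
    - [0,[0.05,-0.12,0],0]
    - [0,[0.05,-0.12,0.2],0]
    - [0,[0.05,-0.12,0.4],0]
    - [0,[0.05,-0.12,0.6],0]
    - [0,[0.05,-0.12,0.78],0]
    - [0,[0.05,-0.12,0.78],0]
    - [0,[0.05,-0.12,0.78],0]

```text
t: 13.0
position: [0.358, -0.3066, 0.1551]
ee_rot: [3.141, 0.0, -2.998]
ft_force: [0.8, -0.6, -3.8]
opening: 0.0198
finger_force: 60.0
```

```bash
python3 go.py .353 -.310 .171 187.9; python3 - <<'E'
from h import *
o=ctrl.get_obs()
cv2.imwrite("pics/s4raw.png",ctrl.get_image("side")[:,:,::-1])
a=cv2.imread("pics/s4raw.png")[170:360,240:490]
cv2.imwrite("pics/p4.png",cv2.resize(a,(788,599),interpolation=cv2.INTER_CUBIC))
g=o["position"]+[0,0,.0188];yw=o["ee_rot"][2]+np.pi
R=np.array([[np.cos(yw),-np.sin(yw),0],[np.sin(yw),np.cos(yw),0],[0,0,1]])
P=[[-.091,-.01,-.011],[-.091,-.01,.011],[.105+.026,-.026,.028],[.105+.026,-.026,-.028],[.105-.026,-.026,.028],[.105-.026,-.026,-.028]]
print((w2px("side",g+np.array(P)@R.T)-[240,170]+.4)*3.152)
E
```

```text
t 13.0 grasp [ 0.358  -0.3067  0.1739] rpy [ 1.7994e+02  1.0000e-02 -1.7176e+02] open 0.0198 ff 59.99817967414856 F [ 0.8 -0.6 -3.8] q7 2.41
shift [ 0.036 -0.017  0.019] turn 0.008
[[222.166867   515.04012954]
 [224.41334798 486.08953571]
 [448.54951606 298.66979915]
 [438.06472188 367.24116846]
 [406.96201011 335.74006984]
 [397.19116335 405.57094841]]
```

View pics/p4.png

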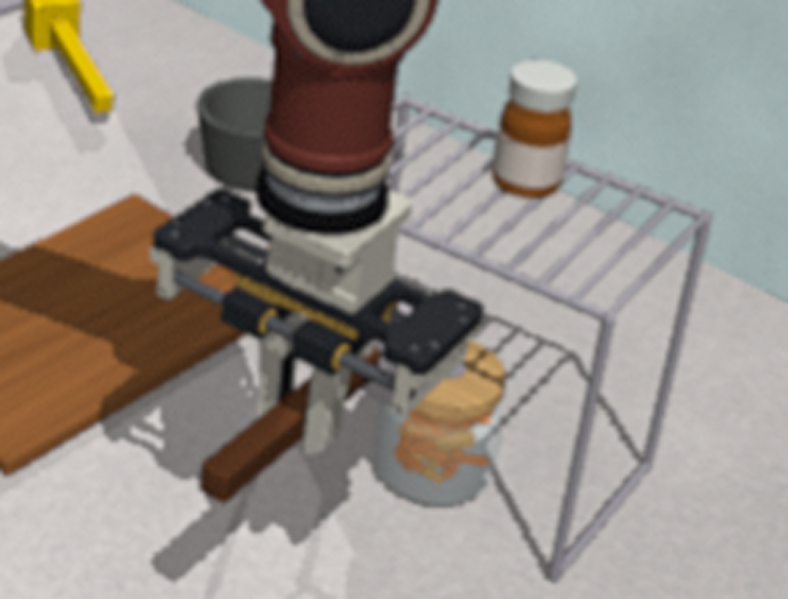

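The side view puts the handle tail at about (222,500), some 14 px above where a level mallet would be. That means the head droops about 5–6° and sits about 10 mm low. It still fits between the cap and the deck, so I'll raise slightly and enter.

```bash
python3 go.py .442 -.2975 .181 187.9; python3 - <<'E'
from h import *
a=cv2.imread("pics/s4raw.png").astype(int)[310:335,296:345]
m=(a[:,:,2]<120)&(a[:,:,2]-a[:,:,0]>25)
for i,r in enumerate(m): print(310+i,''.join('#' if x else '.' for x in r))
E
```

```text
t 13.05 grasp [ 0.3585 -0.3075  0.1747] rpy [-1.7994e+02  1.1000e-01 -1.7179e+02] open 0.0199 ff 59.99819576740265 F [ 0.3  0.5 -3.7] q7 2.41
shift [-0.561 -0.013 -0.041] turn 0.007
310 .................####################............
311 ...............#####################.............
312 ..............#####################..............
313 .............####################................
314 ............####################.................
315 ..........#####################..................
316 .........#####################...................
317 .........####################....................
318 ........###################......................
319 ........##################.......................
320 ........#################........................
321 ........################.........................
322 ........###############..........................
323 ........##############...........................
324 ........############.............................
325 .........##########..............................
326 ..........########...............................
327 ............#####................................
328 ..............##.................................
329 .................................................
330 .................................................
331 .................................................
332 .................................................
333 .................................................
334 .................................................
```

Request:
play_rows:
  increments:
    - [0,[0,0,-0.04],0]
    - [0,[-0.03,0,-0.04],0]
    - [0,[-0.1,0,-0.04],0]
    - [0,[-0.2,0,-0.04],0]
    - [0,[-0.32,0,-0.04],0]
    - [0,[-0.44,-0.01,-0.04],0]
    - [0,[-0.52,-0.01,-0.04],0]
    - [0,[-0.56,-0.01,-0.04],0]
    - [0,[-0.56,-0.01,-0.04],0]
    - [0,[-0.56,-0.01,-0.04],0]

```text
t: 14.05
position: [0.4395, -0.2977, 0.1607]
ee_rot: [3.141, -0.002, -3.0]
ft_force: [0.1, -0.5, -4.8]
opening: 0.0196
finger_force: 60.0
```

```bash
python3 go.py .442 -.2975 .13 187.9; python3 - <<'E'
from h import *
o=ctrl.get_obs();im=ctrl.get_image("side")[:,:,::-1];cv2.imwrite("pics/s5raw.png",im)
cv2.imwrite("pics/p5.png",cv2.resize(im[170:345,300:480],(617,600),interpolation=cv2.INTER_CUBIC))
E
```

```text
t 14.05 grasp [ 0.4396 -0.2977  0.1795] rpy [ 1.7998e+02 -9.0000e-02 -1.7191e+02] open 0.0196 ff 59.99801158905029 F [ 0.1 -0.5 -4.8] q7 2.29
shift [-0.017 -0.001  0.33 ] turn 0.004
```

View pics/p5.png

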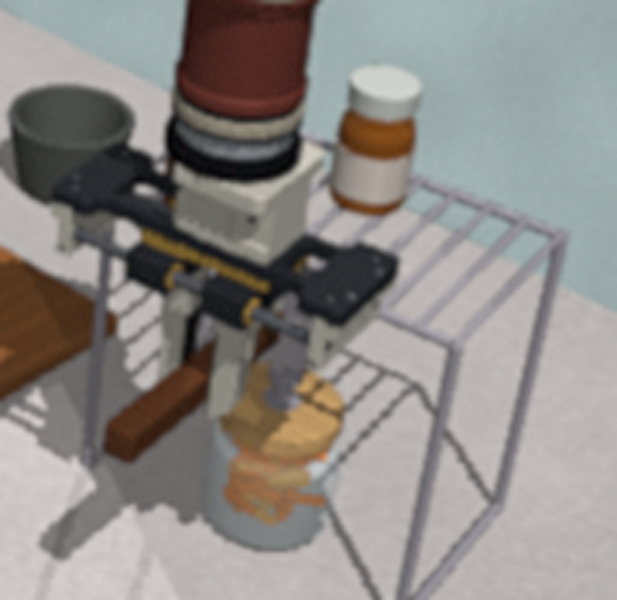

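The head hangs squarely over the pin cap at about (285,385), clear of the deck. First blow.

Request:
play_rows:
  increments:
    - [0,[-0.01,0,0],0]
    - [0,[-0.01,0,0.2],0]
    - [0,[-0.01,0,0.2],0]
    - [0,[-0.01,0,0.2],0]

```text
t: 14.5
position: [0.4415, -0.2977, 0.1313]
ee_rot: [3.141, -0.001, -3.0]
ft_force: [-0.2, -0.7, -3.1]
opening: 0.0196
finger_force: 60.0
```

```bash
python3 go.py .442 -.2975 .18 187.9
```

```text
t 14.5 grasp [ 0.4416 -0.2977  0.1501] rpy [ 1.7998e+02 -5.0000e-02 -1.7191e+02] open 0.0196 ff 59.99841749668121 F [-0.2 -0.7 -3.1] q7 2.29
shift [-0.003  0.001 -0.199] turn 0.004
```

Request:
play_rows:
  increments:
    - [0,[0,0,-0.2],0]
    - [0,[0,0,-0.2],0]
    - [0,[0,0,-0.2],0]
    - [0,[0,0,0.09],0]
    - [0,[0,0,0.09],0]
    - [0,[0,0,0.09],0]

```text
t: 15.1
position: [0.4405, -0.2966, 0.1167]
ee_rot: [3.139, -0.004, -3.0]
ft_force: [-1.0, 0.3, -4.6]
opening: 0.0194
finger_force: 59.9
```

```bash
python3 go.py .442 -.2975 .18 187.9; python3 - <<'E'
from h import *
cv2.imwrite("pics/s6raw.png",ctrl.get_image("side")[:,:,::-1])
E
```

```text
t 15.1 grasp [ 0.4406 -0.2967  0.1355] rpy [ 179.83   -0.22 -171.86] open 0.0194 ff 59.89948868751526 F [-1.   0.3 -4.6] q7 2.29
shift [-0.007 -0.006 -0.297] turn 0.005
```

```bash
cat > tail.py <<'E'
import sys
from h import *
from scipy.optimize import minimize_scalar
def tail(f,g,yaw):
    a=cv2.imread(f).astype(int); yw=np.radians(yaw)
    R=np.array([[np.cos(yw),-np.sin(yw),0],[np.sin(yw),np.cos(yw),0],[0,0,1]])
    pr=lambda t:w2px("side",np.array(g)+(R@np.array([-.091*np.cos(t)-.011*np.sin(t)*-1*-1,-.01,-.011*np.cos(t)+.091*np.sin(t)])))[0]
    p=pr(0);x,y=p.astype(int)
    w=a[y-30:y+8,x-25:x+25];m=((w[:,:,2]<120)&(w[:,:,2]-w[:,:,0]>25)).astype(np.uint8)
    n,l,s,_=cv2.connectedComponentsWithStats(m);k=1+s[1:,4].argmax()
    r=np.where((l==k).any(1))[0].max();c=np.where(l[r]==k)[0].mean()
    v=y-30+r+.5
    t=minimize_scalar(lambda t:(pr(t)[1]-v)**2,bounds=(-.4,.4),method="bounded").x
    print(f,"obs",x-25+c,v,"level",p,"droop deg",np.degrees(t))
if __name__=="__main__":
    tail("pics/s4raw.png",(.3585,-.3075,.1747),8.2);tail("pics/s5raw.png",(.4396,-.2977,.1795),8.1);tail("pics/s6raw.png",(.4406,-.2967,.1355),8.1)
E
python3 tail.py
```

```text
pics/s4raw.png obs 310.5 328.5 level [310.5992634  332.79631304] droop deg 6.771544659946825
pics/s5raw.png obs 337.0 304.5 level [336.78121235 308.57766373] droop deg 6.555147154689357
pics/s6raw.png obs 335.0 322.5 level [334.87578261 325.4880032 ] droop deg 5.085707120826884
```

Request:
play_rows:
  increments:
    - [0,[0,0,-0.29],0]
    - [0,[0,0,-0.29],0]
    - [0,[0,0,-0.29],0]
    - [0,[0,0,-0.29],0]
    - [0,[0,0,0.05],0]
    - [0,[0,0,0.05],0]

```text
t: 15.75
position: [0.4403, -0.2968, 0.1065]
ee_rot: [3.138, -0.004, -3.002]
ft_force: [0.4, -0.9, -1.5]
opening: 0.0199
finger_force: 59.9
```

```bash
python3 go.py .442 -.2975 .18 187.9; python3 - <<'E'
from tail import *
o=ctrl.get_obs()
cv2.imwrite("pics/s7raw.png",ctrl.get_image("side")[:,:,::-1])
tail("pics/s7raw.png",o["position"]+[0,0,.0188],np.degrees(o["ee_rot"][2])+180)
E
```

```text
t 15.75 grasp [ 0.4404 -0.2969  0.1253] rpy [ 179.81   -0.24 -171.99] open 0.0199 ff 59.91687834262848 F [ 0.4 -0.9 -1.5] q7 2.29
shift [-0.008 -0.004 -0.365] turn 0.003
pics/s7raw.png obs 334.0 328.5 level [334.34918445 329.50409925] droop deg 1.7739568185612589
```

Request:
play_rows:
  increments:
    - [0,[0,0,-0.28],0]
    - [0,[0,0,-0.28],0]
    - [0,[0,0,-0.28],0]
    - [0,[0,0,-0.28],0]
    - [0,[0,0,0.03],0]
    - [0,[0,0,0.03],0]

```text
t: 16.4
position: [0.4407, -0.2966, 0.1023]
ee_rot: [3.138, -0.004, -3.001]
ft_force: [0.3, 0.6, -2.4]
opening: 0.0196
finger_force: 59.9
```

```bash
python3 go.py .442 -.2975 .165 187.9; python3 - <<'E'
from tail import *
o=ctrl.get_obs()
cv2.imwrite("pics/s8raw.png",ctrl.get_image("side")[:,:,::-1])
tail("pics/s8raw.png",o["position"]+[0,0,.0188],np.degrees(o["ee_rot"][2])+180)
E
```

```text
t 16.4 grasp [ 0.4408 -0.2967  0.1211] rpy [ 179.81   -0.21 -171.95] open 0.0196 ff 59.925872683525085 F [ 0.3  0.6 -2.4] q7 2.3
shift [-0.006 -0.005 -0.293] turn 0.003
pics/s8raw.png obs 334.0 331.5 level [334.25090903 330.98625046] droop deg -0.9335513435916329
```

Request:
play_rows:
  increments:
    - [0,[0,0,-0.12],0]
    - [0,[0,0,-0.24],0]
    - [0,[0,0,-0.24],0]
    - [0,[0,0,-0.24],0]
    - [0,[0.15,0,-0.24],0]
    - [0,[0.35,0,-0.24],0]
    - [0,[0.55,0,-0.24],0]
    - [0,[0.7,0,-0.24],0]
    - [0,[0.78,0,-0.24],0]
    - [0,[0.78,0,-0.24],0]
    - [0,[0.78,0,-0.24],0]

```text
t: 17.55
position: [0.3273, -0.3138, 0.1414]
ee_rot: [-3.141, 0.001, -2.999]
ft_force: [1.3, -0.4, -3.6]
opening: 0.0195
finger_force: 60.0
```

```bash
python3 go.py .34 -.31 .29 187.9; python3 - <<'E'
from h import *
b=ctrl.get_image("side")[:,:,::-1];cv2.imwrite("pics/s9raw.png",b)
t=ctrl.get_image("top")[:,:,::-1];cv2.imwrite("pics/t9raw.png",t)
a=cv2.imread("pics/side0.png")
print("up/home px",w2px("side",[[.546,-.284,.124],[.546,-.284,.106],[.546,-.284,.098]]))
for n,i in(("before",a),("now",b)):
    print(n)
    for y in range(268,296): print(y,' '.join('%3d'%(int(v[2])-int(v[0])) for v in i[y,370:394]))
E
```

```text
t 17.55 grasp [ 0.3273 -0.3138  0.1602] rpy [-1.7999e+02  7.0000e-02 -1.7184e+02] open 0.0195 ff 59.96353805065155 F [ 1.3 -0.4 -3.6] q7 2.46
shift [-0.089  0.013 -0.865] turn 0.006
up/home px [[382.18388598 277.41993587]
 [381.17563079 283.90005526]
 [380.73219453 286.74897205]]
before
268   5   1   2   2   2   2   2   4   3   4   4   5   4   5   5   5   2   3   4   4   4   2   5   5
269   3   4   4   3   2   2   2   4   3   2   4   5   6   6   4   3   3   6   4   4   5   4   3   3
270   3   2   2   3   2   3   4   2   4   3   3   4   5   4   4   5   5   4   5   5   6   4   4   3
271   3   3   2   3   3   3   3   4   2   3   3   4   4   4   4   4   6   5   6   5   5   5   5   5
272   2   2   4   3   2   1   3   3   1   2   2   4   5   3   5   6   5   5   4   4   5   5   5   4
273   3   3   2   2   2   2   1   3   3   2   3   3   4   5   5   5   5   6   4   5   5   5   4   4
274   2   2   1   2   4   5   4   7   8   6   2   3   3   3   4   5   5   4   5   5   4   4   4   5
275   2   4   9  16  21  30  32  35  33  16   1   0   1   2   2   3   3   4   3   3   3   3   4   4
276   7  18 
[... 4091 characters left out ...]

289  -6  -6  -7  -6  -5  -7  -5  -6  -7  -7  -4   1   9  20  31  43  62  80  91  93  92  87  73  59
290  -7  -5  -5  -5  -7  -6  -6  -7  -7  -3   2  11  30  53  70  81  87  89  90  91  92  92  88  84
291  -5  -6  -5  -8  -5  -7  -8  -4  -3   2  13  32  57  81  89  94  92  90  90  89  89  90  93  94
292  -5  -5  -8  -7  -8  -5  -5  -3   1  10  31  61  84  94  95  92  91  91  90  90  90  89  93  93
293  -5  -6  -7  -8  -4  -6  -2   1   6  22  53  82  94  97  95  93  92  91  90  89  90  90  89  92
294  -7  -7  -6  -7  -6  -1   1   6  11  35  71  92  95  94  95  96  94  93  92  91  90  89  90  91
295  -6  -5  -6  -6  -1   2   7   6  11  41  80  93  93  92  94  94  94  95  95  93  93  90  91  91
```

The cap's visible edge has shifted down by about 6.8 px, against about 6.5 px expected for a full 18 mm stroke, so the pin looks home. Part of it was occluded, so I'll add two more blows as insurance and then withdraw.

Request:
play_rows:
  increments:
    - [0,[-0.15,0,0],0]
    - [0,[-0.35,0,0],0]
    - [0,[-0.55,0,0],0]
    - [0,[-0.7,0,0],0]
    - [0,[-0.78,0,0],0]
    - [0,[-0.78,0,0],0]
    - [0,[-0.78,0,0],0]
    - [0,[-0.78,0,0.28],0]
    - [0,[-0.78,0,0.28],0]
    - [0,[-0.78,0,0],0]
    - [0,[-0.78,0,0],0]
    - [0,[-0.78,0,0.28],0]
    - [0,[-0.78,0,0.28],0]
    - [0,[-0.78,0,0],0]
    - [0,[-0.78,0,0],0]
    - [0,[-0.6,0,0],0]
    - [0,[-0.4,0,0],0]
    - [0,[-0.2,0,0],0]
    - [0,[0.02,0,0],0]
    - [0,[0.02,0,0],0]

```text
t: 19.65
position: [0.3157, -0.314, 0.1411]
ee_rot: [3.137, -0.008, -3.007]
ft_force: [-0.4, -0.3, -4.9]
opening: 0.0197
finger_force: 60.0
```

Request:
play_rows:
  increments:
    - [0,[0,0,0],0]
    - [0,[-0.02,0,-0.2],0]
    - [0,[-0.05,0,-0.4],0]
    - [0,[-0.09,0,-0.65],0]
    - [0,[-0.09,0,-0.87],0]
    - [0,[-0.09,0,-0.87],0]
    - [0,[-0.09,0,-0.87],0]

```text
t: 20.35
position: [0.3367, -0.3117, 0.2717]
ee_rot: [3.141, -0.0, -2.998]
ft_force: [0.2, -0.3, -3.8]
opening: 0.0195
finger_force: 60.0
```

```bash
python3 go.py .41 -.13 .29 185; python3 - <<'E'
from h import *
b=ctrl.get_image("side")[:,:,::-1];cv2.imwrite("pics/s10raw.png",b)
for y in range(274,292): print(y,' '.join('%3d'%(int(v[2])-int(v[0])) for v in b[y,372:390]))
E
```

```text
t 20.35 grasp [ 0.3367 -0.3117  0.2905] rpy [ 1.7999e+02 -1.0000e-02 -1.7178e+02] open 0.0195 ff 59.998374581336975 F [ 0.2 -0.3 -3.8] q7 2.43
shift [-0.657  1.129  0.003] turn 0.071
274   3   1   3   5   6   7   7   5   5   6   6   4   5   5   5   5   7   5
275  10  18  27  33  37  41  42  37  31  26  20  12   6   6   4   4   3   5
276  43  63  70  72  74  77  76  73  70  65  52  33  18  17  17  13  11   8
277  62  79  85  87  88  89  89  88  87  83  72  53  42  47  53  49  44  33
278  55  64  74  82  84  88  90  88  87  78  64  52  60  74  77  78  73  64
279  59  56  59  63  66  76  82  81  71  63  54  57  72  84  84  83  81  78
280  79  76  70  56  49  57  64  58  44  41  48  64  77  87  88  87  83  81
281  86  88  83  71  57  47  33  19   9   8  19  37  55  72  84  88  86  86
282  85  86  88  84  75  49  16  -1  -6  -5  -3   4  15  38  66  87  90  91
283  86  85  86  86  74  37   3  -6  -5  -4  -5  -4  -5   7  38  71  87  86
284  89  85  86  83  63  20  -4  -6  -4  -4  -3  -3  -5  -4   8  38  65  69
285  91  85  87  83  61  15  -5  -5  -3  -4  -4  -3  -4  -7  -6  14  42  52
286  94  90  89  84  66  23  -5  -6  -5  -4  -4  -5  -5  -5  -7  14  41  48
287  95  93  91  86  77  49  11  -5  -7  -7  -5  -5  -5  -7   1  32  60  59
288  98  97  94  89  87  73  45  15   3  -1  -4  -5  -3   3  21  55  81  81
289  99  99  97  93  90  85  76  58  44  29  17  18  23  40  59  75  86  89
290  98  98  97  96  94  91  88  83  80  71  63  64  67  75  82  85  85  86
291  96  97  98  99  97  93  90  90  89  89  87  85  86  86  87  85  83  84
```

The cap is now in clear view, with its top edge at about row 281.3 where it was about 275 before. That is roughly 17.5 mm down, so the pin is home. Taking the mallet back to the board.

Request:
play_rows:
  increments:
    - [0,[-0.15,0.25,0],0]
    - [0,[-0.3,0.5,0],0]
    - [0,[-0.5,0.75,0],0]
    - [0,[-0.65,0.98,0],0.07]
    - [0,[-0.65,0.98,0],0.07]
    - [0,[-0.65,0.98,0],0.07]

```text
t: 21.0
position: [0.4112, -0.1517, 0.2699]
ee_rot: [3.14, -0.005, -3.051]
ft_force: [-0.1, -0.2, -3.8]
opening: 0.0196
finger_force: 60.0
```

```bash
python3 go.py .455 .012 .10 181; python3 - <<'E'
from tail import *
o=ctrl.get_obs()
cv2.imwrite("pics/s11raw.png",ctrl.get_image("side")[:,:,::-1])
tail("pics/s10raw.png",(.3367,-.3117,.2905),8.2)
E
```

```text
t 21.0 grasp [ 0.4113 -0.1517  0.2887] rpy [ 179.89   -0.29 -174.82] open 0.0196 ff 59.99848544597626 F [-0.1 -0.2 -3.8] q7 1.95
shift [-0.395  1.058  1.258] turn 0.093
pics/s10raw.png obs 283.0 295.5 level [307.32021184 288.37641137] droop deg -11.33606619672449
```

Request:
play_rows:
  increments:
    - [0,[-0.1,0.25,0],0.03]
    - [0,[-0.2,0.5,0],0.06]
    - [0,[-0.3,0.75,0],0.09]
    - [0,[-0.38,1,0],0.09]
    - [0,[-0.38,1,0.25],0.09]
    - [0,[-0.38,1,0.5],0.09]
    - [0,[-0.38,1,0.75],0.09]
    - [0,[-0.38,1,0.98],0.09]
    - [0,[-0.38,1,0.98],0.09]
    - [0,[-0.38,1,0.98],0.09]

```text
t: 22.05
position: [0.4559, -0.0001, 0.1247]
ee_rot: [-3.141, -0.002, -3.128]
ft_force: [0.4, -0.5, -4.0]
opening: 0.0197
finger_force: 60.0
```

```bash
python3 go.py .455 .012 .06 181; python3 - <<'E'
from tail import *
o=ctrl.get_obs()
cv2.imwrite("pics/s12raw.png",ctrl.get_image("side")[:,:,::-1])
tail("pics/s12raw.png",o["position"]+[0,0,.0188],np.degrees(o["ee_rot"][2])+180)
a=cv2.imread("pics/s12raw.png").astype(int);y0,x0=235,205
for y in range(y0,290): print(y,''.join('#' if v[2]<100 and v[2]-v[0]>20 else '.' for v in a[y,x0:x0+110]))
E
```

```text
t 22.05 grasp [ 4.559e-01 -1.000e-04  1.435e-01] rpy [-1.7997e+02 -1.0000e-01 -1.7923e+02] open 0.0197 ff 59.998260140419006 F [ 0.4 -0.5 -4. ] q7 1.45
shift [0.004 0.081 0.557] turn -0.005
pics/s12raw.png obs 241.5 247.5 level [240.15906716 250.45831354] droop deg 5.380061025124519
235 .......................................#######################...........###########..........................
236 .....................................########################..........###############........................
237 ....................................#######################..........###################......................
238 .................................########################...............##################....................
239 ................................#######################.................###################...................
240 ...............................######################.......##...#......#####################.................
241 ...............................####################.......#########......######################...............
242 .......
[... 4808 characters left out ...]
..........
284 ...............................................................................................###............
285 .............................................................................................####.............
286 ...........................................................................................####...............
287 ..........................................................................................##..................
288 ........................................................................................###...................
289 ##....................................................................................####....................
```

Request:
play_rows:
  increments:
    - [0,[0,0.04,0.2],0]
    - [0,[0,0.08,0.4],0]
    - [0,[0,0.08,0.52],0]
    - [0,[0,0.08,0.56],0]
    - [0,[0,0.08,0.58],0]
    - [0,[0,0.08,0.6],0]
    - [0,[0,0.08,0.61],0]
    - [0,[0,0.08,0.62],0]
    - [0,[0,0.08,0.62],0]

```text
t: 23.0
position: [0.4561, 0.0131, 0.0322]
ee_rot: [-3.142, 0.001, -3.126]
ft_force: [0.1, -0.1, -4.5]
opening: 0.0194
finger_force: 60.0
```

```bash
python3 go.py .455 .012 .046 181; python3 - <<'E'
from tail import *
o=ctrl.get_obs()
cv2.imwrite("pics/s13raw.png",ctrl.get_image("side")[:,:,::-1])
tail("pics/s13raw.png",o["position"]+[0,0,.0188],np.degrees(o["ee_rot"][2])+180)
E
```

```text
t 23.0 grasp [0.4561 0.0131 0.051 ] rpy [-1.800e+02  4.000e-02 -1.791e+02] open 0.0194 ff 59.99828517436981 F [ 0.1 -0.1 -4.5] q7 1.39
shift [ 0.007 -0.008  0.033] turn -0.002
pics/s13raw.png obs 236.0 286.5 level [237.08308199 279.57449872] droop deg -15.990747745293532
```

Still hanging (-4.5 N), so the mallet is about level. Lowering to contact and releasing.

Request:
play_rows:
  increments:
    - [0,[0,0,0.015],0]
    - [0,[0,0,0.025],0]
    - [0,[0,0,0.035],0]
    - [0,[0,0,0.04],0]
    - [0,[0,0,0.04],0]

```text
t: 23.55
position: [0.4557, 0.0132, 0.0257]
ee_rot: [-3.142, -0.0, -3.126]
ft_force: [-0.7, -0.2, -3.9]
opening: 0.0193
finger_force: 60.0
```

```bash
python3 go.py .455 .012 .046 181
```

```text
t 23.55 grasp [0.4557 0.0132 0.0445] rpy [-1.8000e+02 -2.0000e-02 -1.7909e+02] open 0.0193 ff 59.99817073345184 F [-0.7 -0.2 -3.9] q7 1.39
shift [ 0.005 -0.008 -0.01 ] turn -0.002
```

Request:
play_rows:
  increments:
    - [0,[0,0,0.01],0]
    - [0,[0,0,0.02],0]
    - [0,[0,0,0.028],0]
    - [0,[0,0,0.028],0]

```text
t: 23.95
position: [0.4552, 0.0132, 0.0227]
ee_rot: [-3.141, -0.0, -3.126]
ft_force: [-5.1, -0.7, 9.7]
opening: 0.0195
finger_force: 60.0
```

```bash
python3 go.py .455 .012 .046 181
```

```text
t 23.95 grasp [0.4552 0.0132 0.0415] rpy [-1.7999e+02 -1.0000e-02 -1.7908e+02] open 0.0195 ff 60.00358521938324 F [-5.1 -0.7  9.7] q7 1.39
shift [ 0.001 -0.008 -0.03 ] turn -0.002
```

Contact made (+9.7 N). Opening, rising and backing off.

Request:
play_rows:
  increments:
    - [30,[0,0,0],0]
    - [50,[0,0,0],0]
    - [93,[0,0,0],0]
    - [93,[0,0,0],0]
    - [93,[0,0,0],0]
    - [93,[0,0,0],0]
    - [93,[0,0,0],0]
    - [93,[0,0,-0.1],0]
    - [93,[0,0,-0.3],0]
    - [93,[0,0,-0.6],0]
    - [93,[0,0,-0.95],0]
    - [93,[0,0,-0.95],0]
    - [93,[0,0,-0.95],0]
    - [93,[0,0,-0.95],0]
    - [93,[0,0,-0.95],0]
    - [93,[0,0,-0.95],0]

```text
t: 25.55
position: [0.4549, 0.0132, 0.1628]
ee_rot: [-3.141, -0.003, -3.126]
ft_force: [0.0, 0.6, -0.3]
opening: 0.0931
finger_force: 0.0
```

```bash
python3 - <<'E'
from tail import *
o=ctrl.get_obs();print(o["t"],o["position"],o["opening"],np.abs(o["qd"]).max())
w=ctrl.get_image("wrist")[:,:,::-1];cv2.imwrite("pics/w14.png",w)
cv2.imwrite("pics/s14.png",ctrl.get_image("side")[:,:,::-1]);tail("pics/s14.png",(.4552,.0132,.046),.9)
a=cv2.imread("pics/w14.png").astype(int)
h=[.56,.0147]
print("head top px exp",w2px("wrist",[[h[0]+s,h[1]+d,.074] for s,d in((-.026,-.026),(-.026,.026))]),"handle tail/root top",w2px("wrist",[[h[0]-.196,h[1],.057],[h[0]-.026,h[1],.057]]))
# light/grey head pixels & dark handle over board
g=a[::14,80:480:5];print('\n'.join(''.join('H' if v.sum()>300 and v[2]-v[0]<15 else '#' if v[2]<90 and v[2]-v[0]>15 else 'b' if v[2]-v[0]>30 else '.' for v in r) for r in g))
E
```

```text
25.55 [0.45490541 0.01316338 0.1627858 ] 0.09308838917492081 0.007481018995451549
pics/s14.png obs 233.5 288.5 level [236.80074339 281.35752964] droop deg -16.6736199293757
head top px exp [[250.590312   303.19808483]
 [310.26239956 304.10027452]] handle tail/root top [[284.24886308  98.77098625]
 [280.39545477 293.70543402]]
HHHHHHHHHHHHHHHHHHHHHHHHHHHHHHHHHHHHHHHHHHHHHHHHHHHHHHHHHHHHHHHHHHHHHHHHHHHHHHHH
HHHHHHHHHHHHHHHHHHHHHHHHHHHHHHHHHHHHHHHHHHHHHHHHHHHHHHHHHHHHHHHHHHHHHHHHHHHHHHHH
HHHHHHHHHHHHHHHHHHHHHHHHHHHHHHHHHHHHHHHHHHHHHHHHHHHHHHHHHHHHHHHHHHHHHHHHHHHHHHHH
HHHHHHHHHHHHHHHHHbbbbbbbbbbbbbbbbbbbbbbbbbbbbbbbbbbbbbbbbbbbbbbHHHHHHHHHHHHHHHHH
HHHHHHHHHHHHHHHHHHbbbbbbbbbbbbbbbbbbbbbbbbbbbbbbbbbbbbbbbbbbbbbHHHHHHHHHHHHHHHHH
HHHHHHHHHHHHHHHHHHbbbbbbbbbbbbbbbbbbbbbbbbbbbbbbbbbbbbbbbbbbbbbHHHHHHHHHHHHHHHHH
HHHHHHHHHHHHHHHHHHbbbbbbbbbbbbbbbbbbbbbbbbbbbbbbbbbbbbbbbbbbbbbHHHHHHHHHHHHHHHHH
HHHHHHHHHHHHHHHHHHbbbbbbbbbbbbbbbbbbbbbbbbbbbbbbbbbbbbbbbbbbbbbHHHHHHHHHHHHHHHHH
HHHHHHHHHHHHHHHHHH.bbbbbbbbbbbbbbbbbbbbbbb#bbbbbbbbbbbbbbbbbbbHHHHHHHHHHHHHHHHHH
HHHHHHHHHHHHHHHHHHHbbbbbbbbbbbbbbbbbbbbbbb#
[... 957 characters left out ...]
bbbbbbbHHH.###H...bbbbbbbbbbbbb............HHHHH....
####.HH.............HHbbbbbbbbbbbb.HHHHHHHHHHHbbbbbb#bbbbbbH......HH.....HHH.bbb
#.....................#####bbbbbbb.HHHHHHH....#####bbb#b##.....................b
................................................................................
................................................................................
##............HHHHHHHHHHHHHHHHHHHHHHHHHHHHHHHHHHHHHHHHHHHHHHHHHHHH............bb
.............HHHHHHHHHHHHHHHHHHHHHHHHHHHHHHHHHHHHHHHHHHHHHHHHHHHHHHH............
............HHHHHHHHHHHHHHH...HHHHHHHHHHHHHHHHHHHHHHHHHHHHHHHHHHHHHHH........###
...........HHHHHHHHHHHHHH########Hbb####bbbbbbbbb####bbbbbbbbb#####bbbbbbbb#####
```

Numerically, the wrist view shows the head at columns 255–305 and rows 280–320, which matches a head at (0.56, 0.015) on the board. The gripper is clear and still, so I'm handing in.

```bash
python3 -c "
from workcell import ctrl
print(ctrl.sign_off())"
```

```text
the job is handed in; nothing more can be done
None
```

The job is handed in at about 26 s of the 72 s. The pin was driven down about 17.5 mm of 18 mm (camera estimate) by six mallet blows, and the mallet's head is back on the board with the gripper clear. I don't have the judge's verdict, and I didn't re-measure the mortar, mill and spice jar at the end, though nothing was seen to touch them.

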